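# Fit the spindle in a hand tapping stand

### The arm

A 6-joint arm with a two-finger parallel gripper is mounted at the origin on the work surface. World frame = base frame: x ahead of the robot, y to its left, z up, the work surface at z = 0. Lengths are in mm, angles in rad, forces in N, time in s.
With the tool pointing down it reaches from about 225 to 725 mm from the base axis. Payload 3.1 kg.
Tool frame: the origin (TCP) lies between the finger pads; the fingertips stand 8 mm ahead of it and the grasp point (between the pads) lies 11 mm behind it; z points along the fingers, y is the line along which they close (so a half turn about z gives the same grasp; the last joint's range is limited). The gripper opens to 85 mm and grips with 20 to 120 N. Pads are 22 mm wide; open, the fingers measure 114 mm over their backs; the gripper's body (76 mm by 85 mm) begins 54 mm behind the grasp point. The pads swing forward as they close: fully open they stand 13 mm farther back than shut.
Start: joints at [1.011, 0.048, 0.099, 1.622, 0, 1.443], TCP at [219.722, 476.802, 200.412] pointing down, gripper open.
Joint ranges: [-2.91, 2.91], [-0.99, 1.94], [-1.21, 1.42], [-2.12, 2.29], [-1.49, 1.47], [-3.14, 3.14]. Speed limits (rad/s): [2.79, 2.79, 3.14, 3.14, 3.14, 3.14].

### API

Orientations are given as a rotation vector (axis times angle).
In Python, from workcell import ctrl gives the robot as it stands. The module is installed in compiled form; this text tells all that it offers.
- The arm moves only by the tool step_arm, never from a script. Its argument "targets" is a list that holds one entry, the list of rows, each a list of 7 numbers: the turn, a rotation vector about the tool's x, y, z normalised to -1 to 1, where 1 is 180 degrees, then the shift along the tool's x, y, z normalised to -1 to 1, where 1 is 150 mm, then the opening, from -1 (shut) to 1 (fully open). A call has 1 to 8 rows; each row is the pose to reach, as a shift and turn from the pose commanded when the call began, along the tool's axes at that moment, turning the shorter way round; what a row does not reach only later rows make up. A row lasts 1/10 s, in which the tool goes at most 50 mm and 8.59 degrees, less where a joint would pass 70% of its speed; a pose out of reach is approached as far as the arm can. A call with a number of a shift or a turn outside -1 to 1 is refused whole. A call with a gripper value outside its range is refused whole. The fingers move at their own pace and stop on an object; the grip force is fixed at half the most. Time passes only in rows, so rows that repeat a pose let the fingers close. It gives the time, the measured TCP pose, the force, the opening and the grip force at its end, in the units of the state.
- ctrl.get_obs(): the state, without advancing time (a new reading comes with each control period).
- ctrl.capture(name): name is "scene" or "top"; returns a dict with "image" (420x560x3 uint8, red, green, blue), "vertical_fov" (degrees; the focal length in pixels is half the picture's height over the tangent of half this angle, whatever the lens; pixels are square), "cx", "cy" (the principal point, pixels), "D" ([k1, k2, p1, p2, k3] as OpenCV has them; the pictures are not rectified), "eye" and "attitude" of the camera in the world. Camera axes: x right, y down, z forward; pixel columns grow to the right and rows downward; lengths in mm; the calibration is good to about 2 mm. A picture is of the moment at which its call begins. There is no depth.
- ctrl.hand_in(): hands the job in; it is judged then, once.
The state is a dict: "t": time; "qpos": joint angles; "joint_velocities": joint speeds; "effort": joint torques, N m; "ee_pos": TCP position; "ee_rot": TCP orientation; "force": force on the tool from outside, world axes, zero at the start; "torque": the same for the moment, N m; "finger_gap": finger opening in mm; "grip_force": force on a finger pad.
Only numpy, scipy, OpenCV 4.12 (cv2) and the standard library are available. Lean on these libraries where they do the work, as an engineer would, in place of code of your own. Each camera call takes 0.05 s, during which the arm holds its last target. There are 200 camera calls.

### The job

Get the hand tapping stand ready to start a thread: turn the black wing knob on its upper arm anticlockwise as far as it goes (a quarter turn) to free the spindle lock, then take the spindle with the round knurled head out of the wooden rack and lower it from above through the upper bushing and on through the lower one. Finish while still holding the spindle by its head, at rest and straight in both bushings, with the tip of its tap only a few millimetres above the drilled hole in the clamped workpiece; the tap must never touch the workpiece, and everything else on the bench stays where it is.

Things in the scene. Friction and masses are not known exactly. Their poses are not given: they have to be found in the camera images.
- tapper: Hand tapping stand, fixed: grey base 260 x 150 x 15 mm, steel column 32 mm thick, its top 170 mm above the bench, grey C-shaped head whose upper and lower arm (34 mm wide, round bosses 44 mm) carry one bronze bushing each, one straight above the other. Origin on the bench surface on the bushings' common vertical axis; x along the arms to the column (at x = 140 mm), z up.
- upper_bush (a point): Centre of the mouth (top face) of the upper bushing, 145 mm above the bench, z up. Bore 18 mm, straight, through the upper arm (124 to 142 mm above the bench); the flange stands 3 mm proud. While locked, a brass shoe stands up to 9 mm into this bore from the column side and blocks the spindle's 16 mm shank.
- lower_bush (a point): Centre of the mouth (top face) of the lower bushing, 85 mm above the bench and 60 mm straight below the upper mouth. Bore 18 mm, 21 mm deep (the lower arm lies between 64 and 82 mm above the bench).
- tap_hole (a point): Centre of the small drilled hole in the top face of the workpiece, 40 mm above the bench, on the axis of both bushings. The workpiece is an aluminium block 70 x 60 x 25 mm, strapped down on the stand's base.
- workpiece: The clamped aluminium workpiece, 70 x 60 x 25 mm, part of the stand. Origin at the centre of its underside, 15 mm above the bench. The tap must not touch it.
- lock_grip (a point): Middle of the grip bar of the black wing knob of the spindle lock, on the knob's vertical axis, 58 mm from the bushings' axis towards the column, 168 mm above the bench. The bar is 44 mm long (this point's x axis, which turns with the knob), 11 mm thick (y) and 22 mm high (156 to 178 mm above the bench); pinch it across its thickness from above.
- lock_knob (a joint): Angle of the wing knob in rad: 0 locked, bar along the stand's arms (x axis); grows anticlockwise seen from above, to its stop at 1.57 (free). It starts between 0 and 0.3, turns with a light friction of about 0.1 N m and stays where it is left. The shoe goes back 7.5 mm per rad and is clear of the shank from about 1.2.
- rack: Wooden rack, fixed: a board 70 x 260 x 12 mm, its top 135 mm above the bench, on two end boards, with three 18 mm holes in a row 85 mm apart along its y axis, a spindle hanging by its head in each. Origin on the bench under the middle hole, z up. Any spindle may hang in any hole.
- spindle: The spindle to fit: steel, 0.25 to 0.4 kg, ROUND knurled head 30 mm in diameter, 32 mm high; grip it at mid height, any yaw. Origin at the centre of the head's underside (135 mm above the bench in the rack), z up the axis. Below: shank 16 mm thick to z = -92 mm, chamfer to 12 mm at -96 mm, tap 6 mm thick to its tip at -112 mm. Let go, it would drop through the bushings onto the workpiece.
- spindle_tip (a point): Tip of the tap on the spindle with the round head, on its axis, 112 mm below the underside of the head.
- tee_spindle: Another spindle in the rack, not wanted: same shank, a round hub 26 mm in diameter with a cross bar 90 mm long and 9 mm thick. Origin at the underside of the hub.
- square_spindle: Another spindle in the rack, not wanted: same shank, a square head 24 x 24 x 34 mm. Origin at the underside of the head.
- oil_bottle: White bottle of cutting oil, 48 mm in diameter, 120 mm high, standing on the bench. Origin at the centre of its underside.
- wrench: Steel wrench about 180 mm long lying on the bench. Origin at the middle of its underside.
- brush: Hand brush 180 mm long lying on the bench. Origin at the middle of its underside.
- tommy_bar: Steel tommy bar 130 mm long, 12 mm at its ends, lying on the bench. Origin at the middle of its underside.
- block_a: Finished aluminium block 60 x 70 x 25 mm on the bench near the robot. Origin at the centre of its underside.
- block_b: Second finished aluminium block 60 x 70 x 25 mm on the bench near the robot. Origin at the centre of its underside.

How it is judged (in metres and radians):
On the way, in this order (a step that is already met when the one before it is completed fails the run):
1. the spindle lock is freed: its wing knob is turned anticlockwise past 1.2 rad (value of joint lock_knob above 1.2 rad), for 0.2 s.
2. the round-headed spindle is lifted clear out of the rack, in the fingers (height (world z) of spindle_tip above 0.145 m and contact force between the fingers and spindle above 1 N), for 0.1 s.
3. its tip has gone down through the upper bushing (z of spindle_tip in the frame of upper_bush below -0.023 m and horizontal distance between spindle_tip and upper_bush below 0.006 m), for 0.05 s.
At the end, for the whole second after the job is handed in: The round-headed spindle stands straight (0.06 rad) within 4 mm of the axis in both bushings, at rest, held by the fingers alone, the tip of its tap 1 to 14 mm above the hole in the workpiece and not touching it; the lock knob is still free (over 1.1 rad) (z of spindle_tip in the frame of tap_hole between 0.001 and 0.014 m and horizontal distance between spindle_tip and tap_hole below 0.004 m and horizontal distance between spindle and upper_bush below 0.004 m and angle between the z axis of spindle and the z axis of tapper, either way round below 0.06 rad and contact force between the fingers and spindle above 2 N and contact force between spindle and workpiece below 0.3 N and linear speed of spindle below 0.02 m/s and value of joint lock_knob above 1.1 rad); the arm keeps its last pose, push and grip.
It fails at once if the tap touches the workpiece (contact force between spindle and workpiece above 1 N).
It fails at once if something else on the bench or in the rack is moved by more than 25 mm (distance of any of tee_spindle, square_spindle, oil_bottle, wrench, brush, tommy_bar, block_a, block_b from where it was at the start of the episode above 0.025 m).
It also fails if it takes over 64 s, if anything falls off the work surface, if the arm or the gripper's body presses on something with over 40 N, if the wrist force passes 120 N, or if a joint passes its speed limit or range.

## Working session

There is one attempt and no reset: what is moved stays moved. The work goes in short steps, Python scripts to look and compute and a tool call to move; the robot and the scene stay as the last step left them, time stands still between calls to the robot, and variables do not carry over. Pictures are saved under pics/ and viewed, at most 10 in all, crops included, and the job is handed in when it is done.

Besides the shell and the picture viewer there is one more tool, called after ">>>" as name(argument=value, ...) on one line, values as JSON. step_arm: Moves the arm, as the interface text tells. Its arguments: {"type":"object","properties":{"targets":{"type":"array","items":{"type":"array","items":{"type":"array","items":{"type":"number"}}}}},"required":["targets"]}

```bash
mkdir -p pics; cat > h.py <<'E'
import numpy as np, cv2, pickle
from scipy.spatial.transform import Rotation as R
def cam(c):
    f=210/np.tan(np.radians(c['vertical_fov'])/2)
    K=np.array([[f,0,c['cx']],[0,f,c['cy']],[0,0,1]])
    a=np.array(c['attitude'],float)
    M=a if a.shape==(3,3) else (R.from_rotvec(a).as_matrix() if a.size==3 else R.from_quat(a).as_matrix())
    return K,np.array(c['D'],float),M,np.array(c['eye'],float)
def pix2plane(c,uv,z):
    K,D,M,e=cam(c); uv=np.array(uv,float).reshape(-1,1,2)
    n=cv2.undistortPoints(uv,K,D).reshape(-1,2)
    d=np.c_[n,np.ones(len(n))]@M.T
    z=np.broadcast_to(z,len(n))
    return e+d*((z-e[2])/d[:,2])[:,None]
def proj(c,P):
    K,D,M,e=cam(c)
    return cv2.projectPoints((np.array(P,float).reshape(-1,3)-e)@M,np.zeros(3),np.zeros(3),K,D)[0].reshape(-1,2)
def load(n): return pickle.load(open(n,'rb'))
def snap(cam_,n):
    from workcell import ctrl
    c=ctrl.capture(cam_); pickle.dump(c,open(n+'.pkl','wb'))
    cv2.imwrite(f'pics/{n}.png',c['image'][:,:,::-1]); return c
E
python3 - <<'E'
from h import *
from workcell import ctrl
for n in('top','scene'):
    c=snap(n,n+'0'); print({k:v for k,v in c.items() if k!='image'})
print(ctrl.get_obs())
E
```

```text
{'vertical_fov': 56.96191136986058, 'cx': 277.2916576907083, 'cy': 214.6318567670163, 'D': array([-0.09047482,  0.        ,  0.        ,  0.        ,  0.        ]), 'eye': array([ 473.97413453,  -98.10843115, 1079.05115621]), 'attitude': array([-2.21118635,  2.1480764 , -0.05073484])}
{'vertical_fov': 46.44025071673738, 'cx': 278.8915321342969, 'cy': 202.17823016017593, 'D': array([-0.01236162,  0.        ,  0.        ,  0.        ,  0.        ]), 'eye': array([1161.89213433,  189.02922865, 1112.29016859]), 'attitude': array([-1.44901673, -2.30134739,  0.71060467])}
{'t': 0.1, 'qpos': array([1.01119037e+00, 4.86991905e-02, 9.77076059e-02, 1.62200918e+00,
       6.97618638e-05, 1.44300814e+00]), 'joint_velocities': array([ 8.03222252e-04, -8.50965552e-05,  3.25955005e-03,  1.68332815e-03,
        1.59809145e-03,  2.67343250e-04]), 'effort': array([ 2.78469197e-03, -3.39850938e+01,  3.20935714e+01,  1.58298545e-02,
       -1.24694138e-04,  2.14514904e-05]), 'ee_pos': array([219.36723748, 476.27196155, 199.29908329]), 'ee_rot': array([-0.67286659, -3.06786003,  0.00322245]), 'force': array([0.05466406, 0.56985023, 0.95085083]), 'torque': array([-0.00836585,  0.01400922, -0.02409714]), 'grip_force': 0.0, 'finger_gap': 85.73633124014111}
```

View pics/top0.png

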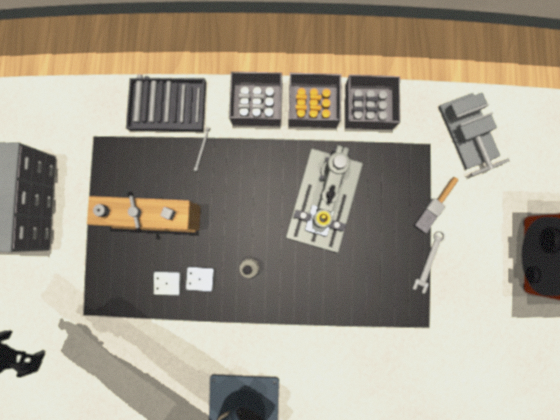

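View pics/scene0.png

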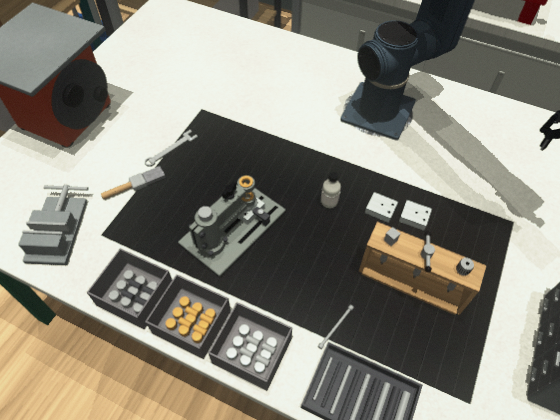

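Top view: the rack's round head is near (100,211), the tee near (133,212) and the square near (167,213). The upper bushing is near (323,217), the column near (340,161) and the black knob between them. I'll enlarge these areas.

```bash
python3 - <<'E'
from h import *
def crop(n,x,y,w,h,s): return cv2.resize(load(n+'.pkl')['image'][y:y+h,x:x+w,::-1],None,fx=s,fy=s,interpolation=cv2.INTER_CUBIC)
a=crop('top0',285,140,80,60*2,5); b=crop('top0',80,185,80,120,5)
cv2.imwrite('pics/c1.png',np.hstack([a,b]))
a=crop('scene0',170,165,130,115,6)[:600,:780]
cv2.imwrite('pics/c2.png',a)
E
```

```text
(no output)
```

View pics/c1.png

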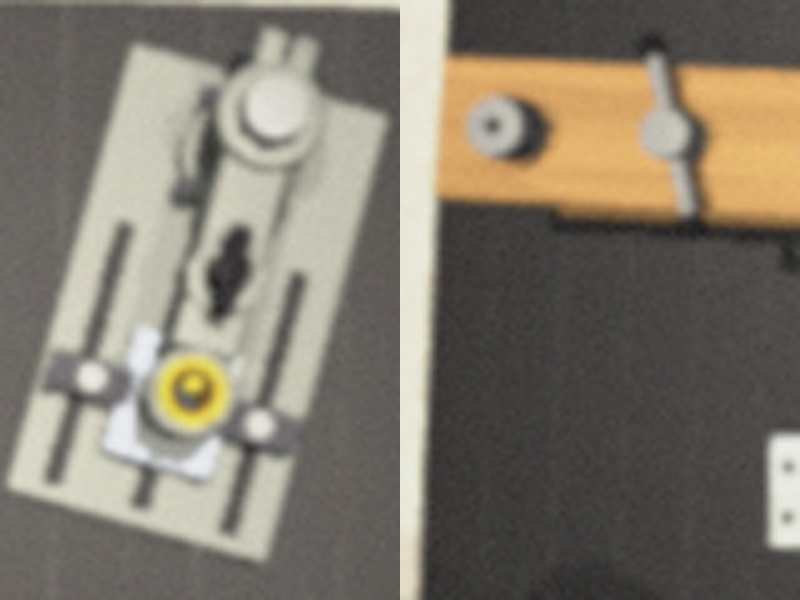

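View pics/c2.png

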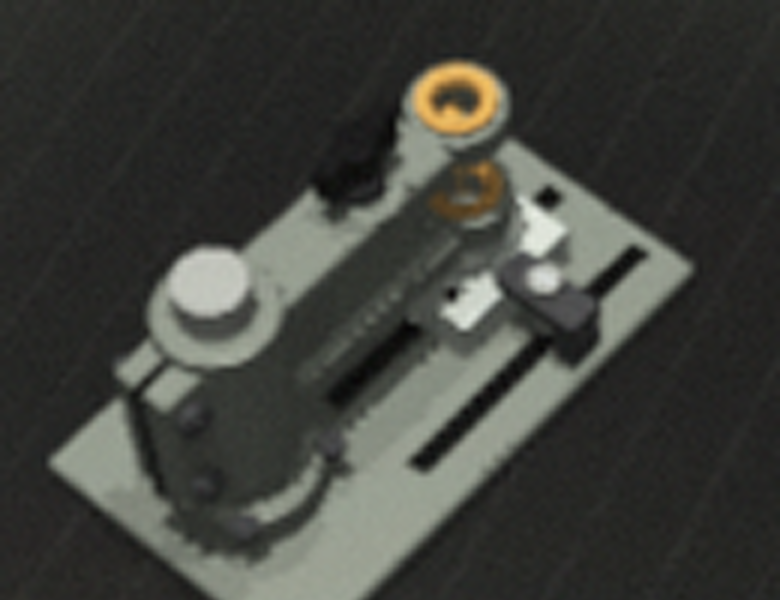

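The stand crop shows the bushing ring centred near top px (323.4,218.0) and scene px (245.7,180.9). The knob is near top (330.4,194.4) with its bar almost along the arms, and the column cap is near top (339.6,160.6). The round head's top is near (99,210).

```bash
python3 - <<'E'
from h import *
T,S=load('top0.pkl'),load('scene0.pkl')
def comp(m,uv):
    n,l,st,ce=cv2.connectedComponentsWithStats(m.astype(np.uint8)*255)
    i=min((i for i in range(1,n) if st[i,4]>15),key=lambda i:np.hypot(*(ce[i]-uv)))
    mm=(l==i).astype(np.uint8); c=max(cv2.findContours(mm,cv2.RETR_EXTERNAL,cv2.CHAIN_APPROX_NONE)[0],key=len)
    M=cv2.moments(cv2.drawContours(mm*0,[c],0,1,-1),True)
    return np.array([M['m10']/M['m00'],M['m01']/M['m00']]),M['m00'],st[i]
for n,c,uv in(('top',T,(323,218)),('scene',S,(245.7,181))):
    h=cv2.cvtColor(c['image'],cv2.COLOR_RGB2HSV).astype(int)
    m=(h[...,1]>120)&(h[...,2]>100)&(h[...,0]<35)
    p,a,b=comp(m,uv); print(n,'ring',p,a,b,pix2plane(c,p,145))
    # outer-area expected for unknown radius
    p2,a,b=comp((h[...,2]>150)&(h[...,1]<60),(339.6,160.6) if n=='top' else (204.5,211.5)); print(' cap',p2,a,b,pix2plane(c,p2,170))
# stand from hand-read points (top): base corners, z=15
def cp(x,y,ox,oy,s): return((x+.5)/s-.5+ox,(y+.5)/s-.5+oy)
tc=[cp(*q,285,140,5) for q in((137,43),(388,117),(268,563),(8,488))]
sc=[cp(*q,170,165,6) for q in((50,462),(694,265),(515,138))]
P=pix2plane(T,tc,15);print(P,np.linalg.norm(np.diff(P,axis=0),axis=1))
P=pix2plane(S,sc,15);print(P,np.linalg.norm(np.diff(P,axis=0),axis=1))
print('knob top',pix2plane(T,[cp(229,274,285,140,5)],178),'head top',pix2plane(T,[cp(96,127,80,185,5)],167))
a=cv2.resize(S['image'][215:315,355:490,::-1],None,fx=5.8,fy=5.8,interpolation=cv2.INTER_CUBIC); cv2.imwrite('pics/c3.png',a)
E
```

```text
top ring [322.99230769 217.74615385] 130.0 [317 212  13  13 115] [[ 529.71080842 -190.95765351  145.        ]]
 cap [324.72709163 196.95816733] 4518.0 [ 286  146   76  106 3839] [[ 577.45012772 -191.5127946   170.        ]]
scene ring [245.58119658 181.14529915] 117.0 [239 176  14  11  96] [[ 528.89209424 -189.53605495  145.        ]]
 cap [209.38954869 213.10926366] 421.0 [196 198  33  28 319] [[ 663.5548291  -211.84941807  170.        ]]
[[ 730.98327889 -169.28846404   15.        ]
 [ 693.26235742 -310.11559579   15.        ]
 [ 444.14728934 -247.73638793   15.        ]
 [ 481.13070862 -104.18373062   15.        ]] [145.79145707 256.80631362 148.24013871]
[[ 693.34657407 -306.59390746   15.        ]
 [ 480.00170895 -100.58719335   15.        ]
 [ 451.7993068  -205.36994467   15.        ]] [296.57174128 108.51175264]
knob top [[ 582.93890844 -203.84977213  178.        ]] head top [[531.65089283 353.40455068 167.        ]]
```

View pics/c3.png

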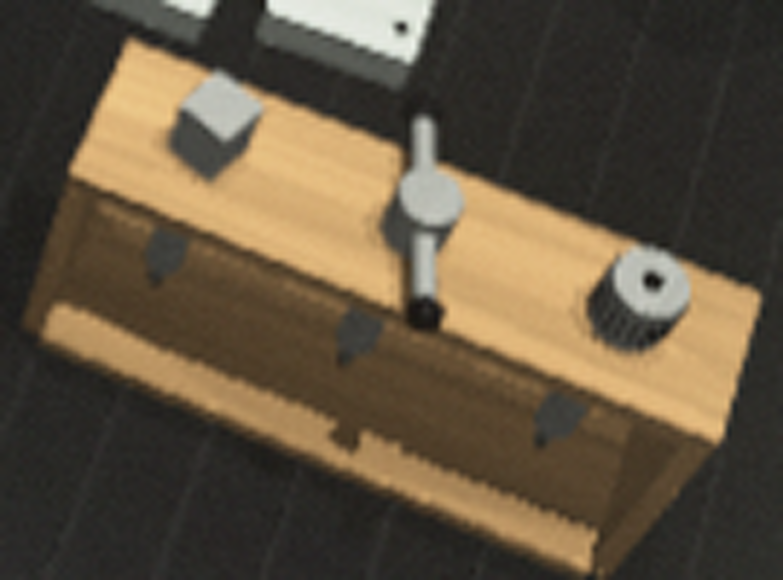

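Scene crop of the rack: the round head's top is centred near crop (651,282), which is px (466.8,263.2). It sits in the end hole at larger y, with the tee in the middle hole and the square at the other end.

```bash
cat >> h.py <<'E'
def Rdown(yaw_deg): # tool down, tool y at given world yaw
    a=np.radians(yaw_deg); y=np.array([np.cos(a),np.sin(a),0]); z=np.array([0,0,-1.]); return np.c_[np.cross(y,z),y,z]
def plan(wps,start=None):
    """wps: list of (x,y,z,yaw); prints the rows of each leg, relative to the previous waypoint"""
    if start is None:
        from workcell import ctrl
        o=ctrl.get_obs(); start=(o['ee_pos'],R.from_rotvec(o['ee_rot']).as_matrix())
    p,M=start
    for w in wps:
        q=np.array(w[:3],float); N=Rdown(w[3])
        t=R.from_matrix(M.T@N).as_rotvec()/np.pi; s=M.T@(q-p)/150
        print(np.round(t,4),np.round(s,4),'rows',round(max(np.linalg.norm(s)*3,np.linalg.norm(t)*180/8.59),1)); p,M=q,N
E
python3 - <<'E'
from h import *
T,S=load('top0.pkl'),load('scene0.pkl')
def cp(x,y,ox,oy,s): return((x+.5)/s-.5+ox,(y+.5)/s-.5+oy)
print('cap top',pix2plane(T,[cp(274,105,285,140,5)],[170]),'scene',pix2plane(S,[cp(209,282,170,165,6)],[170]))
print('head scene',pix2plane(S,[cp(651,282,355,215,5.8)],167),'tee hub scene',pix2plane(S,[cp(430,196,355,215,5.8)],167),'sq',pix2plane(S,[cp(222,107,355,215,5.8)],169))
print('tee hub top',pix2plane(T,[cp(267,132,80,185,5)],167))
print('tee bar ends scene',pix2plane(S,[cp(424,115,355,215,5.8),cp(424,310,355,215,5.8)],160))
print('knob bar',pix2plane(T,[cp(240,232,285,140,5),cp(218,318,285,140,5)],178))
print('bush proj',proj(T,[529.3,-190.3,145]),proj(S,[529.3,-190.3,145]))
plan([(300,360,235,75.5),(390,180,240,75.5),(480,0,240,75.5),(560,-140,230,75.5),(584.7,-204.6,215,75.5),(584.7,-204.6,161,75.5)])
E
```

```text
cap top [[ 665.43181249 -224.74532462  170.        ]] scene [[ 664.88817321 -224.27987307  170.        ]]
head scene [[531.58313573 356.16965008 167.        ]] tee hub scene [[531.71803489 270.82978705 167.        ]] sq [[529.66838222 186.56603365 169.        ]]
tee hub top [[531.58690389 267.04467346 167.        ]]
tee bar ends scene [[492.48542035 259.44584594 160.        ]
 [575.94478573 282.66589391 160.        ]]
knob bar [[ 602.89601709 -208.63398212  178.        ]
 [ 562.1145983  -199.11184947  178.        ]]
bush proj [[322.71652076 217.90818699]] [[245.23116947 181.15590945]]
[-0.0007 -0.0002 -0.0569] [-0.8125 -0.4795 -0.2372] rows 2.9
[0. 0. 0.] [-0.8813 -1.0115 -0.0333] rows 4.0
[0. 0. 0.] [-0.8813 -1.0115  0.    ] rows 4.0
[0. 0. 0.] [-0.75   -0.7701  0.0667] rows 3.2
[0. 0. 0.] [-0.2673 -0.3757  0.1   ] rows 1.4
[0. 0. 0.] [0.   0.   0.36] rows 1.1
```

>>> step_arm(targets=[[[0, 0, -0.06, -0.81, -0.48, -0.24, 0.0], [0, 0, -0.06, -0.81, -0.48, -0.24, 0.0], [0, 0, -0.06, -0.81, -0.48, -0.24, 0.0]]])

```text
t: 0.4
ee_pos: [300.0, 359.2, 235.9]
ee_rot: [-0.377, -3.118, 0.002]
force: [0.6, -0.2, -0.1]
finger_gap: 44.1
grip_force: 0.0
```

>>> step_arm(targets=[[[0, 0, 0, -0.88, -1.0, -0.03, 0.0], [0, 0, 0, -0.88, -1.0, -0.03, 0.0], [0, 0, 0, -0.88, -1.0, -0.03, 0.0], [0, 0, 0, -0.88, -1.0, -0.03, 0.0]]])

```text
t: 0.8
ee_pos: [392.2, 181.3, 240.6]
ee_rot: [-0.381, -3.118, 0.0]
force: [1.0, 0.7, -0.2]
finger_gap: 42.5
grip_force: 0.0
```

>>> step_arm(targets=[[[0, 0, 0, -0.88, -1.0, 0, 0.0], [0, 0, 0, -0.88, -1.0, 0, 0.0], [0, 0, 0, -0.88, -1.0, 0, 0.0], [0, 0, 0, -0.88, -1.0, 0, 0.0]]])

```text
t: 1.2
ee_pos: [484.2, 3.8, 240.5]
ee_rot: [-0.382, -3.118, -0.0]
force: [0.6, 1.0, -0.1]
finger_gap: 42.7
grip_force: 0.0
```

>>> step_arm(targets=[[[0, 0, 0, -0.75, -0.77, 0.06, 0.0], [0, 0, 0, -0.75, -0.77, 0.06, 0.0], [0, 0, 0, -0.75, -0.77, 0.06, 0.0], [0, 0, 0, -0.75, -0.77, 0.06, 0.0]]])

```text
t: 1.6
ee_pos: [566.1, -138.0, 228.6]
ee_rot: [-0.388, -3.114, 0.001]
force: [-0.2, 0.5, -0.2]
finger_gap: 42.9
grip_force: 0.0
```

```bash
python3 - <<'E'
from h import *
from workcell import ctrl
o=ctrl.get_obs(); print(o)
print(R.from_rotvec(o['ee_rot']).as_matrix())
plan([(585,-204.5,215,76),(585,-204.5,161,76)])
E
```

```text
{'t': 1.6, 'qpos': array([-3.53212904e-01,  2.15675780e-01,  3.40382158e-01,  1.69845695e+00,
       -1.49955133e-03, -1.05059061e-01]), 'joint_velocities': array([-0.07843332,  0.16020151,  0.19948638,  0.08029547,  0.04286232,
       -0.10296357]), 'effort': array([ -0.49501592, -41.39346957,  32.66495347,  -0.42563651,
        -0.1870623 ,  -0.05765547]), 'ee_pos': array([ 566.13795565, -137.97179995,  228.60755025]), 'ee_rot': array([-3.88398059e-01, -3.11424841e+00,  1.23862386e-03]), 'force': array([-0.1534321 ,  0.52920001, -0.15309942]), 'torque': array([ 0.08029388,  0.02825448, -0.03104457]), 'grip_force': 0.0, 'finger_gap': 42.91522402086991}
[[-9.69362968e-01  2.45610683e-01 -3.29057887e-03]
 [ 2.45613222e-01  9.69367834e-01 -3.85064489e-04]
 [ 3.09520536e-03 -1.18147694e-03 -9.99994512e-01]]
[-0.0004 -0.001  -0.0012] [-0.2311 -0.3989  0.0905] rows 1.4
[0. 0. 0.] [0.   0.   0.36] rows 1.1
```

Hover above the knob, then settle.

>>> step_arm(targets=[[[0, 0, 0, -0.23, -0.4, 0.09, 0.0], [0, 0, 0, -0.23, -0.4, 0.09, 0.0], [0, 0, 0, -0.23, -0.4, 0.09, 0.0], [0, 0, 0, -0.23, -0.4, 0.09, 0.0]]])

```text
t: 2.0
ee_pos: [583.7, -199.3, 217.7]
ee_rot: [-0.382, -3.116, -0.002]
force: [-0.9, -0.7, 0.5]
finger_gap: 42.6
grip_force: 0.0
```

```bash
python3 - <<'E'
from h import *
c=snap('scene','scene1'); t=snap('top','top1')
from workcell import ctrl
plan([(585,-204.5,161,76)])
a=cv2.resize(c['image'][130:270,165:305,::-1],None,fx=4.2,fy=4.2,interpolation=cv2.INTER_CUBIC)
cv2.imwrite('pics/c4.png',a)
E
```

```text
[0.0002 0.     0.0008] [-0.0153 -0.0374  0.3861] rows 1.2
```

View pics/c4.png

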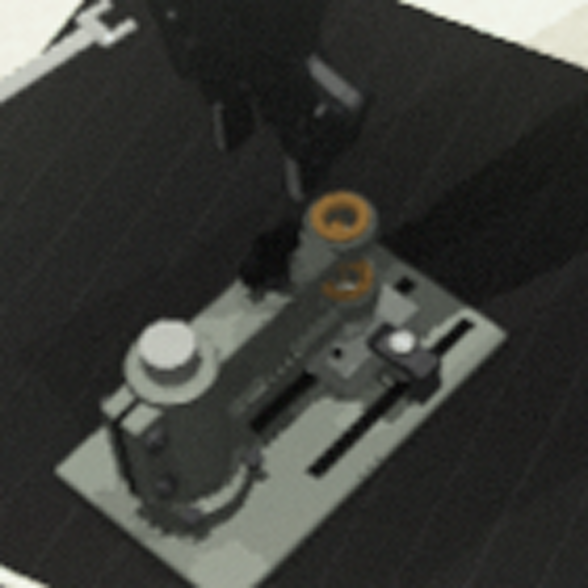

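The fingers at crop (225,140) and (295,185) straddle the knob at (268,262), below them. I'll go down in two parts and re-check the pose.

>>> step_arm(targets=[[[0, 0, 0, 0, 0, 0.2, 0.0], [0, 0, 0, 0, 0, 0.2, 0.0], [0, 0, 0, 0, 0, 0.2, 0.0]]])

```text
t: 2.4
ee_pos: [583.6, -198.5, 188.3]
ee_rot: [-0.379, -3.117, -0.001]
force: [0.7, 0.1, -0.1]
finger_gap: 42.8
grip_force: 0.0
```

```bash
python3 - <<'E'
from h import *
plan([(585.3,-204.5,161,76)])
E
```

```text
[ 0.0002 -0.0005  0.0008] [-0.021  -0.0364  0.1821] rows 0.6
```

>>> step_arm(targets=[[[0, 0, 0, -0.021, -0.036, 0.0, 0.0], [0, 0, 0, -0.021, -0.036, 0.0, 0.0], [0, 0, 0, -0.021, -0.036, 0.18, 0.0], [0, 0, 0, -0.021, -0.036, 0.18, 0.0], [0, 0, 0, -0.021, -0.036, 0.18, 0.0]]])

```text
t: 2.9
ee_pos: [585.8, -205.9, 161.5]
ee_rot: [-0.381, -3.117, -0.001]
force: [-0.3, -0.0, 0.6]
finger_gap: 42.7
grip_force: 0.0
```

>>> step_arm(targets=[[[0, 0, 0, 0, 0, 0, -0.8], [0, 0, 0, 0, 0, 0, -1], [0, 0, 0, 0, 0, 0, -1], [0, 0, 0, 0, 0, 0, -1], [0, 0, 0, 0, 0, 0, -1]]])

```text
t: 3.4
ee_pos: [586.2, -206.0, 161.7]
ee_rot: [0.381, 3.118, -0.0]
force: [0.1, -0.1, 0.6]
finger_gap: 0.2
grip_force: 0.0
```

The gap reads 0.2 mm, so the bar isn't between the fingers. I'll take a picture.

```bash
python3 - <<'E'
from h import *
c=snap('scene','scene2'); t=snap('top','top2')
from workcell import ctrl
o=ctrl.get_obs(); print(o['ee_pos'],o['finger_gap'],o['grip_force'],o['qpos'])
print(proj(c,[[586,-206,161],[585.4,-204.5,178],[529.3,-190.3,145]]),proj(t,[[586,-206,161],[585.4,-204.5,178]]))
a=cv2.resize(c['image'][130:250,180:280,::-1],None,fx=4,fy=4,interpolation=cv2.INTER_CUBIC)
b=cv2.resize(t['image'][140:260,280:380,::-1],None,fx=4,fy=4,interpolation=cv2.INTER_CUBIC)
g=np.clip(np.hstack([a,b]).astype(float)*1.6,0,255)
cv2.imwrite('pics/c5.png',g)
E
```

```text
[ 586.04364242 -205.9538053   161.50117622] -0.24536969450240875 0.0 [-4.45854870e-01  2.97428854e-01  3.04276957e-01  1.57756416e+00
 -2.98540138e-06 -2.02567901e-01]
[[228.14736728 191.78663179]
 [228.30347667 187.60982228]
 [245.23116947 181.15590945]] [[330.47313845 193.98296272]
 [330.69767904 193.36319472]][ WARN:0@4.106] global loadsave.cpp:1063 imwrite_ Unsupported depth image for selected encoder is fallbacked to CV_8U.
```

View pics/c5.png

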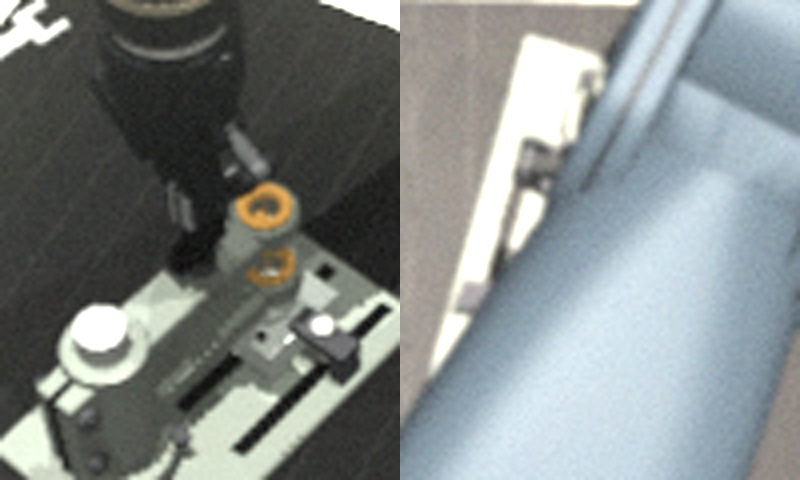

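```bash
python3 - <<'E'
from h import *
from workcell import ctrl
ims={n:load(n+'.pkl') for n in('scene0','scene1','scene2')}
x0,y0,w,h,s=200,150,56,46,6.5
def tile(im):
    a=cv2.resize(im[y0:y0+h,x0:x0+w,::-1],None,fx=s,fy=s,interpolation=cv2.INTER_CUBIC)
    return (255*(a/255.)**0.45).astype(np.uint8)
t=[tile(ims[n]['image']) for n in('scene0','scene1','scene2')]
m=t[2].copy()
c=ims['scene2']
e=np.array([.97,-.243,0]);k=np.array([585.4,-204.5,0]);n=np.array([.243,.97,0])
box=[k+a*22*e+b*5.5*n+[0,0,z] for z in(156,178) for a,b in((1,1),(1,-1),(-1,-1),(-1,1))]
tip=[[586,-206,153.5],[586,-206,172]]
P=((proj(c,box+tip)-[x0,y0]+.5)*s-.5).astype(int)
for r in(P[:4],P[4:8]): cv2.polylines(m,[r],True,(0,255,255),1)
for p in P[8:]: cv2.circle(m,tuple(map(int,p)),3,(0,0,255),-1)
m0=t[1].copy()
tp=[np.array([583.6,-199,209.5])+d*21*n for d in(1,-1)]
for p in ((proj(c,tp)-[x0,y0]+.5)*s-.5).astype(int): cv2.circle(m0,tuple(map(int,p)),3,(0,0,255),-1)
cv2.imwrite('pics/c6.png',np.vstack([np.hstack([t[0],m0]),np.hstack([t[2],m])]))
E
```

```text
(no output)
```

View pics/c6.png

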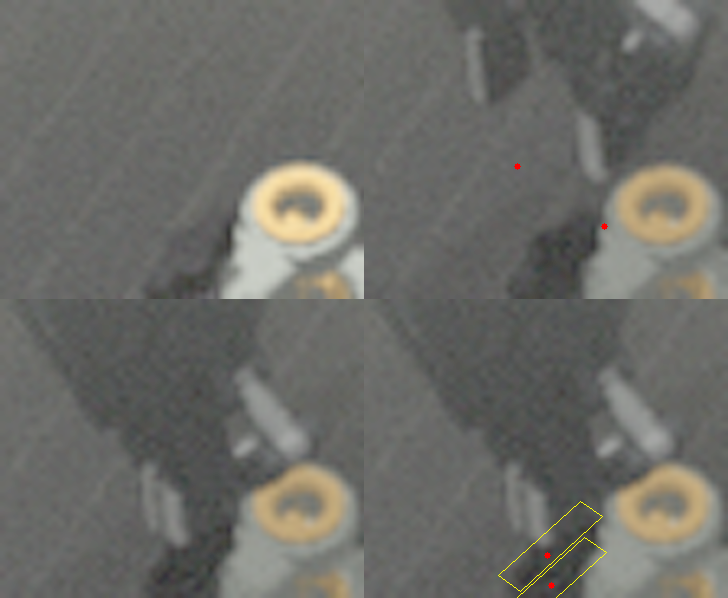

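In the enlarged tiles the shut fingertips end near tile (180,545). The stated geometry puts them at (187,586), so they really sit about 24 mm higher, right at the top of the bar. I'll open, go 10 mm lower, where even the stated tips would clear the arm, and close again.

>>> step_arm(targets=[[[0, 0, 0, 0, 0, 0, 0], [0, 0, 0, 0, 0, 0, 0], [0, 0, 0, 0, 0, 0, 0], [0, 0, 0, 0.003, 0.01, 0.03, 0], [0, 0, 0, 0.003, 0.01, 0.067, 0], [0, 0, 0, 0.003, 0.01, 0.067, 0]]])

```text
t: 4.1
ee_pos: [585.2, -204.0, 149.8]
ee_rot: [-0.381, -3.116, -0.001]
force: [0.4, 0.3, -0.0]
finger_gap: 42.5
grip_force: 0.0
```

>>> step_arm(targets=[[[0, 0, 0, 0, 0, 0, -1], [0, 0, 0, 0, 0, 0, -1], [0, 0, 0, 0, 0, 0, -1], [0, 0, 0, 0, 0, 0, -1], [0, 0, 0, 0, 0, 0, -1]]])

```text
t: 4.6
ee_pos: [586.1, -204.4, 151.5]
ee_rot: [0.381, 3.118, -0.0]
force: [-0.1, 0.4, 0.6]
finger_gap: 0.2
grip_force: 0.0
```

Still nothing between the pads. I'll compare the shut and open hand at this pose numerically to find where the tips really are.

```bash
python3 - <<'E'
from h import *
c=snap('scene','scene3')
p=proj(c,[[586,-204.4,143.5],[586,-204.4,178]]);print(p)
g=lambda n:cv2.cvtColor(load(n+'.pkl')['image'],cv2.COLOR_RGB2GRAY).astype(int)
for n in('scene0','scene2','scene3'):
    print(n); print('cols 216..240, rows 176..206')
    for r in range(174,206): print(r,' '.join('%3d'%v for v in g(n)[r,216:240]))
E
```

```text
[[229.25199671 196.25767749]
 [228.21839668 187.80799425]]
scene0
cols 216..240, rows 176..206
174  33  36  38  39  37  36  36  36  38  37  32  35  36  37  39  33  36  39  40  38  37  35  39  32
175  36  38  38  35  37  34  37  38  38  39  38  37  35  36  35  37  39  43  43  37  36  39  34  36
176  38  39  41  33  37  35  33  37  35  35  35  35  39  34  34  37  41  39  35  34  35  35  37  37
177  40  39  38  36  35  35  36  33  37  35  32  33  37  36  35  39  40  38  36  37  36  37  34  62
178  37  33  36  32  36  35  35  37  35  33  35  33  34  33  37  41  41  38  35  34  35  34  59 116
179  37  38  36  37  38  37  35  31  36  34  34  36  36  36  41  40  39  35  36  36  36  44 103 165
180  34  38  34  37  35  37  37  35  35  34  33  36  38  41  42  37  37  33  35  36  37  66 130 179
181  38  35  34  32  34  33  35  36  35  38  34  33  37  44  39  38  34  31  36  35  34 100 146 180
182  33  33  37  35  31  36  36  36  36  36  35  37  42  39  37  35  30  30  32  30  36 117 150 180
183  38  36  37  36  37  34  36  34  36  34  33  41  42  35  35  32  29  29  27  24  30 103 144 168
184  
[... 7966 characters left out ...]

199  30  41  72 105 113 112  75  48  47  38  45  43  40  41  38  42  44  49  49  51  49  48  50  50
200  42  79 117 121 113 113  92  79  60  49  51  50  50  51  49  49  52  49  49  49  45  48  46  50
201  85 118 126 119 111 118 115 115  95  63  53  53  51  50  48  49  50  50  50  45  47  49  49  48
202 123 128 119 117 116 113 116 114 115  92  79  67  66  67  57  50  48  49  47  46  45  48  51  48
203 129 122 116 115 112 115 117 114 113 113 115 107 100 102  81  55  48  48  46  47  50  51  48  50
204 130 130 119 116 115 113 116 112 114 119 122 123 115 107  92  63  48  48  46  46  47  50  49  48
205 127 120 114 116 116 116 122 122 122 132 137 134 115  90  66  48  50  47  51  51  49  48  48  47
```

The tips in the image end at row 190, while the stated geometry gives row 196, so the hand really does stand higher than its reading. I'll open and go down in small steps, watching the force.

>>> step_arm(targets=[[[0, 0, 0, 0, 0, 0, 0], [0, 0, 0, 0, 0, 0, 0], [0, 0, 0, 0, 0, 0, 0], [0, 0, 0, 0, 0, 0.017, 0], [0, 0, 0, 0, 0, 0.034, 0], [0, 0, 0, 0, 0, 0.034, 0]]])

```text
t: 5.25
ee_pos: [585.6, -204.2, 145.5]
ee_rot: [-0.381, -3.117, -0.001]
force: [-1.0, 0.5, -1.0]
finger_gap: 42.7
grip_force: 0.0
```

>>> step_arm(targets=[[[0, 0, 0, 0, 0, 0.017, 0], [0, 0, 0, 0, 0, 0.034, 0], [0, 0, 0, 0, 0, 0.034, 0]]])

```text
t: 5.55
ee_pos: [585.6, -204.2, 140.5]
ee_rot: [-0.381, -3.117, -0.0]
force: [0.1, 0.3, -0.7]
finger_gap: 42.3
grip_force: 0.0
```

>>> step_arm(targets=[[[0, 0, 0, 0, 0, 0, -1], [0, 0, 0, 0, 0, 0, -1], [0, 0, 0, 0, 0, 0, -1], [0, 0, 0, 0, 0, 0, -1], [0, 0, 0, 0, 0, 0, -1]]])

```text
t: 6.05
ee_pos: [585.6, -205.8, 141.5]
ee_rot: [-0.383, -3.118, 0.004]
force: [-2.9, -5.7, 1.3]
finger_gap: 8.8
grip_force: 58.6
```

```bash
python3 - <<'E'
from h import *
from workcell import ctrl
o=ctrl.get_obs(); print(o['ee_pos'],o['finger_gap'],o['grip_force'],o['force'])
T,S=load('top0.pkl'),load('scene0.pkl')
for z in(150,192,200,235,270): print(z,proj(T,[219.5,476.5,z]),proj(S,[219.5,476.5,z]))
E
```

```text
[ 585.63332206 -205.82401413  141.53851771] 8.827157953938698 58.603121638298035 [-2.86409057 -5.69801725  1.2637849 ]
150 [[ 49.93291638 334.2419238 ]] [[541.13247989 184.13781282]]
192 [[ 39.83573781 338.25599761]] [[548.96162706 173.70028414]]
200 [[ 37.81990747 339.05653516]] [[550.50415614 171.64313704]]
235 [[ 28.62653197 342.7037546 ]] [[557.45699993 162.36780099]]
270 [[ 18.78251105 346.60208114]] [[564.7608595  152.61909336]]
```

Now the bar is gripped: gap about 9 mm, 59 N. In reading terms, the true tip height is about TCP + 25 mm. I'll turn stepwise and watch the side forces.

>>> step_arm(targets=[[[0, 0, 0, 0, -0.01, 0, -1], [0, 0, -0.04, 0, -0.01, 0, -1], [0, 0, -0.08, 0, -0.01, 0, -1], [0, 0, -0.12, 0, -0.01, 0, -1], [0, 0, -0.12, 0, -0.01, 0, -1]]])

```text
t: 6.55
ee_pos: [585.6, -205.8, 141.5]
ee_rot: [-0.209, 3.134, 0.0]
force: [-2.2, -2.1, 2.2]
finger_gap: 8.7
grip_force: 58.8
```

>>> step_arm(targets=[[[0, 0, -0.04, 0, 0, 0, -1], [0, 0, -0.08, 0, 0, 0, -1], [0, 0, -0.12, 0, 0, 0, -1], [0, 0, -0.12, 0, 0, 0, -1]]])

```text
t: 6.95
ee_pos: [585.6, -205.8, 141.5]
ee_rot: [-0.79, 3.04, -0.0]
force: [-1.6, -3.6, 2.4]
finger_gap: 8.6
grip_force: 58.8
```

>>> step_arm(targets=[[[0, 0, -0.04, 0, 0, 0, -1], [0, 0, -0.08, 0, 0, 0, -1], [0, 0, -0.12, 0, 0, 0, -1], [0, 0, -0.16, 0, 0, 0, -1], [0, 0, -0.2, 0, 0, 0, -1], [0, 0, -0.2, 0, 0, 0, -1]]])

```text
t: 7.55
ee_pos: [585.6, -205.9, 141.5]
ee_rot: [-1.689, 2.649, -0.0]
force: [-2.2, -2.3, 2.9]
finger_gap: 8.9
grip_force: 58.9
```

>>> step_arm(targets=[[[0, 0, -0.03, 0, 0, 0, -1], [0, 0, -0.06, 0, 0, 0, -1], [0, 0, -0.06, 0, 0, 0, -1], [0, 0, -0.06, 0, 0, 0, -1]]])

```text
t: 7.95
ee_pos: [585.6, -205.9, 141.6]
ee_rot: [-1.929, 2.479, -0.0]
force: [-3.0, -3.1, 3.3]
finger_gap: 8.8
grip_force: 59.0
```

```bash
python3 - <<'E'
from h import *
from workcell import ctrl
o=ctrl.get_obs(); M=R.from_rotvec(o['ee_rot']).as_matrix(); print(np.degrees(np.arctan2(M[1,1],M[0,1])),o['torque'],o['qpos'],M[:,2])
E
```

```text
165.76857383637483 [-0.48375387  0.55511459 -0.24315849] [-4.46024046e-01  2.94218344e-01  2.60771544e-01  1.53704783e+00
 -5.39642912e-05 -1.76843512e+00] [ 2.48899500e-04 -1.78830107e-04 -9.99999953e-01]
```

The knob has turned a full 90° with small forces. Release, raise, and plan the way to the rack.

>>> step_arm(targets=[[[0, 0, 0, 0, 0, 0, 0], [0, 0, 0, 0, 0, 0, 0], [0, 0, 0, 0, 0, 0, 0], [0, 0, 0, 0, 0, -0.3, 0], [0, 0, 0, 0, 0, -0.55, 0], [0, 0, 0, 0, 0, -0.55, 0], [0, 0, 0, 0, 0, -0.55, 0]]])

```text
t: 8.65
ee_pos: [586.8, -205.9, 225.3]
ee_rot: [-1.934, 2.473, -0.005]
force: [0.6, -0.4, -1.2]
finger_gap: 42.6
grip_force: 0.0
```

```bash
python3 - <<'E'
from h import *
plan([(600,-80,225,120),(590,70,225,90),(565,215,225,90),(531.6,354.5,210,90)])
E
```

```text
[-0.0011  0.0005  0.2558] [-0.8356  0.1166  0.0014] rows 5.4
[0.     0.     0.1667] [-0.4423  0.8994  0.    ] rows 3.5
[0. 0. 0.] [0.1667 0.9667 0.    ] rows 2.9
[0. 0. 0.] [0.2227 0.93   0.1   ] rows 2.9
```

>>> step_arm(targets=[[[0, 0, 0.256, -0.836, 0.117, 0, 0.18], [0, 0, 0.256, -0.836, 0.117, 0, 0.18], [0, 0, 0.256, -0.836, 0.117, 0, 0.18], [0, 0, 0.256, -0.836, 0.117, 0, 0.18], [0, 0, 0.256, -0.836, 0.117, 0, 0.18], [0, 0, 0.256, -0.836, 0.117, 0, 0.18]]])

```text
t: 9.25
ee_pos: [598.1, -78.7, 221.5]
ee_rot: [0.807, -3.033, -0.003]
force: [0.4, 0.8, -0.1]
finger_gap: 50.3
grip_force: 0.0
```

>>> step_arm(targets=[[[0, 0, 0.167, -0.442, 0.9, 0, 0.18], [0, 0, 0.167, -0.442, 0.9, 0, 0.18], [0, 0, 0.167, -0.442, 0.9, 0, 0.18], [0, 0, 0.167, -0.442, 0.9, 0, 0.18]]])

```text
t: 9.65
ee_pos: [587.1, 75.4, 221.6]
ee_rot: [-0.002, -3.138, -0.004]
force: [1.0, -0.2, -0.1]
finger_gap: 50.9
grip_force: 0.0
```

>>> step_arm(targets=[[[0, 0, 0, 0.167, 0.967, 0, 0.18], [0, 0, 0, 0.167, 0.967, 0, 0.18], [0, 0, 0, 0.167, 0.967, 0, 0.18]]])

```text
t: 9.95
ee_pos: [562.5, 217.1, 221.5]
ee_rot: [-0.003, -3.138, 0.0]
force: [0.6, -0.3, -0.1]
finger_gap: 50.4
grip_force: 0.0
```

>>> step_arm(targets=[[[0, 0, 0, 0.22, 0.93, 0.1, 0.18], [0, 0, 0, 0.22, 0.93, 0.1, 0.18], [0, 0, 0, 0.22, 0.93, 0.1, 0.18], [0, 0, 0, 0.22, 0.93, 0.1, 0.18], [0, 0, 0, 0.22, 0.93, 0.1, 0.18]]])

```text
t: 10.45
ee_pos: [529.7, 355.5, 206.3]
ee_rot: [0.002, -3.138, 0.003]
force: [0.7, -0.3, -0.1]
finger_gap: 50.4
grip_force: 0.0
```

```bash
python3 - <<'E'
from h import *
c=snap('scene','scene4'); t=snap('top','top4')
from workcell import ctrl
o=ctrl.get_obs(); print(o['ee_pos'])
plan([(531.6,354.5,200,90),(531.6,354.5,118,90)])
s=4.5
a=cv2.resize(c['image'][165:295,410:500,::-1],None,fx=s,fy=s,interpolation=cv2.INTER_CUBIC)
b=cv2.resize(t['image'][145:275,290:375,::-1],None,fx=s,fy=s,interpolation=cv2.INTER_CUBIC)
g=np.hstack([a,b]);g=(255*(g/255.)**.6).astype(np.uint8);print(g.shape);cv2.imwrite('pics/c7.png',g)
E
```

```text
[530.9955408  353.82565942 207.62119519]
[-0.0004 -0.0005 -0.0007] [-0.0041  0.0046  0.0508] rows 0.2
[0. 0. 0.] [0.     0.     0.5467] rows 1.6
(585, 787, 3)
```

View pics/c7.png

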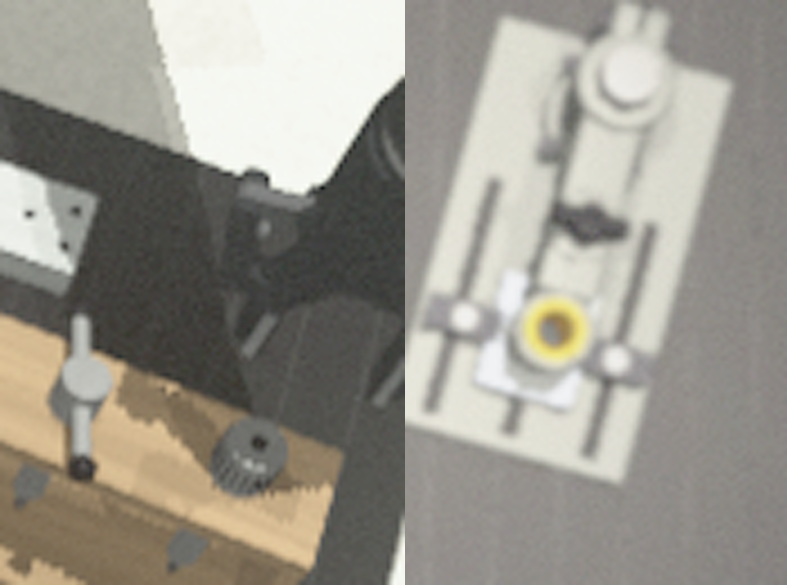

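Top shows the knob bar at (590,222), crosswise, so it is freed. Scene shows the finger ends near crop (250,350) and (382,398) and the head near (252,455). I'll check where the finger midpoint should project before going down.

```bash
python3 - <<'E'
from h import *
c=load('scene4.pkl')
s=4.5; q=lambda P:np.round((proj(c,P)-[410,165]+.5)*s-.5)
for z in(167,200,220,240,260): print(z,q([531,353.8,z]),'fingers outer',q([[531,353.8-32,z],[531,353.8+32,z]]).tolist(), 'front', q([[542,353.8-25,z],[542,353.8+25,z]]).tolist())
E
```

```text
167 [[253. 441.]] fingers outer [[188.0, 415.0], [319.0, 466.0]] front [[197.0, 439.0], [299.0, 479.0]]
200 [[276. 408.]] fingers outer [[209.0, 382.0], [343.0, 434.0]] front [[218.0, 406.0], [323.0, 447.0]]
220 [[290. 387.]] fingers outer [[222.0, 361.0], [359.0, 414.0]] front [[231.0, 386.0], [339.0, 427.0]]
240 [[305. 366.]] fingers outer [[236.0, 340.0], [375.0, 393.0]] front [[245.0, 364.0], [355.0, 406.0]]
260 [[320. 344.]] fingers outer [[250.0, 317.0], [392.0, 371.0]] front [[260.0, 342.0], [371.0, 384.0]]
```

Finger positions match a hand directly above the head, with tips at z about 245 (reading + 37). Going down beside the head.

>>> step_arm(targets=[[[0, 0, 0, -0.004, 0.004, 0.2, 0.18], [0, 0, 0, -0.004, 0.004, 0.4, 0.18], [0, 0, 0, -0.004, 0.004, 0.55, 0.18], [0, 0, 0, -0.004, 0.004, 0.6, 0.18], [0, 0, 0, -0.004, 0.004, 0.6, 0.18], [0, 0, 0, -0.004, 0.004, 0.6, 0.18]]])

```text
t: 11.15
ee_pos: [532.7, 354.9, 120.2]
ee_rot: [0.004, 3.14, 0.001]
force: [-0.7, 0.3, 0.8]
finger_gap: 50.1
grip_force: 0.0
```

>>> step_arm(targets=[[[0, 0, 0, 0, 0, 0.013, 0.18], [0, 0, 0, 0, 0, 0.026, 0.18], [0, 0, 0, 0, 0, 0.04, 0.18], [0, 0, 0, 0, 0, 0.04, 0.18]]])

```text
t: 11.55
ee_pos: [531.6, 355.5, 112.6]
ee_rot: [-0.002, -3.142, 0.0]
force: [-0.2, 0.6, -0.7]
finger_gap: 50.3
grip_force: 0.0
```

>>> step_arm(targets=[[[0, 0, 0, 0, 0, 0.01, 0.18], [0, 0, 0, 0, 0, 0.02, 0.18], [0, 0, 0, 0, 0, 0.03, 0.18]]])

```text
t: 11.85
ee_pos: [531.6, 355.4, 108.0]
ee_rot: [-0.002, -3.141, 0.0]
force: [0.3, 0.1, 0.4]
finger_gap: 50.4
grip_force: 0.0
```

>>> step_arm(targets=[[[0, 0, 0, 0, 0, 0.007, 0.18], [0, 0, 0, 0, 0, 0.014, 0.18], [0, 0, 0, 0, 0, 0.02, 0.18]]])

```text
t: 12.15
ee_pos: [531.7, 355.4, 105.0]
ee_rot: [-0.002, -3.141, 0.0]
force: [-0.4, -0.2, -0.4]
finger_gap: 50.2
grip_force: 0.0
```

>>> step_arm(targets=[[[0, 0, 0, 0, 0, 0.007, 0.18], [0, 0, 0, 0, 0, 0.014, 0.18], [0, 0, 0, 0, 0, 0.02, 0.18]]])

```text
t: 12.45
ee_pos: [531.7, 355.4, 102.1]
ee_rot: [-0.002, -3.142, 0.0]
force: [-0.9, 0.5, -1.1]
finger_gap: 50.1
grip_force: 0.0
```

No contact yet. The tips must be just above the board, so I'll raise 3 mm to allow for the swing and close.

>>> step_arm(targets=[[[0, 0, 0, 0, 0, -0.02, 0.18], [0, 0, 0, 0, 0, -0.02, 0.0], [0, 0, 0, 0, 0, -0.02, -0.2], [0, 0, 0, 0, 0, -0.02, -0.4], [0, 0, 0, 0, 0, -0.02, -1], [0, 0, 0, 0, 0, -0.02, -1], [0, 0, 0, 0, 0, -0.02, -1], [0, 0, 0, 0, 0, -0.02, -1]]])

```text
t: 13.25
ee_pos: [531.9, 355.4, 105.7]
ee_rot: [0.002, 3.141, 0.0]
force: [0.1, -1.0, 3.8]
finger_gap: 28.7
grip_force: 59.6
```

```bash
python3 - <<'E'
from workcell import ctrl
o=ctrl.get_obs(); print(o['ee_pos'],o['finger_gap'],o['grip_force'],o['force'],o['torque'])
E
```

```text
[531.94828405 355.44680334 105.69749158] 28.74174550799285 59.551005363464355 [ 0.09149575 -1.00729364  3.80469561] [-0.1095321   0.09320166  0.05337351]
```

Gripped: gap 28.7, 60 N, centred in y. With TCP z at 105.7 the head's underside is at 135, so the tap tip is at reading − 82.7. Lift straight.

>>> step_arm(targets=[[[0, 0, 0, 0, 0, -0.03, -1], [0, 0, 0, 0, 0, -0.15, -1], [0, 0, 0, 0, 0, -0.3, -1], [0, 0, 0, 0, 0, -0.5, -1], [0, 0, 0, 0, 0, -0.7, -1], [0, 0, 0, 0, 0, -0.9, -1], [0, 0, 0, 0, 0, -1, -1], [0, 0, 0, 0, 0, -1, -1]]])

```text
t: 14.05
ee_pos: [532.6, 356.0, 257.4]
ee_rot: [0.002, 3.138, 0.003]
force: [0.3, -0.1, -3.2]
finger_gap: 28.0
grip_force: 60.0
```

```bash
python3 - <<'E'
from h import *
c=snap('scene','scene5'); t=snap('top','top5')
from workcell import ctrl
o=ctrl.get_obs(); print(o['ee_pos'],o['finger_gap'],o['force'],o['torque'])
x,y,z=o['ee_pos']; zt=z-82.7
print('tip',proj(c,[x,y,zt]),'shank chamfer top',proj(c,[x,y,zt+20]),'underside',proj(c,[x,y,zt+112]))
plan([(500,260,262,90),(460,120,262,90),(480,-25,262,85),(520,-165,262,80)])
s=6;u,v=np.round(proj(c,[x,y,zt+50])[0]).astype(int);print(u,v)
g=c['image'][v-50:v+50,u-60:u+60,::-1];g=cv2.resize(g,None,fx=s,fy=s,interpolation=cv2.INTER_CUBIC);g=(255*(g/255.)**.6).astype(np.uint8);cv2.imwrite('pics/c8.png',g)
E
```

```text
[531.4824576  355.4231897  253.63231144] 28.050568539508177 [-0.56895715 -0.64106709 -4.2495945 ] [0.01692533 0.003999   0.03274008]
tip [[467.09113164 262.19044999]] shank chamfer top [[470.1578861 257.8020306]] underside [[485.59096828 235.70290148]]
[-0.0002 -0.0006 -0.0004] [ 0.2092 -0.6365 -0.0549] rows 2.0
[0. 0. 0.] [ 0.2667 -0.9333  0.    ] rows 2.9
[0.     0.     0.0278] [-0.1333 -0.9667  0.    ] rows 2.9
[0.     0.     0.0278] [-0.347  -0.9065  0.    ] rows 2.9
475 251
```

```bash
python3 - <<'E'
from h import *
plan([(445,310,262,90),(445,165,262,90),(460,20,262,85),(495,-110,262,80),(529.4,-191.8,256,76)])
E
```

```text
[-0.0002 -0.0006 -0.0004] [ 0.5763 -0.3036 -0.0545] rows 2.0
[0. 0. 0.] [-0.     -0.9667  0.    ] rows 2.9
[0.     0.     0.0278] [-0.1    -0.9667  0.    ] rows 2.9
[0.     0.     0.0278] [-0.308 -0.843  0.   ] rows 2.7
[0.     0.     0.0222] [-0.3205 -0.4972  0.04  ] rows 1.8
```

>>> step_arm(targets=[[[0, 0, 0, 0.2, -0.1, -0.05, -1], [0, 0, 0, 0.45, -0.2, -0.055, -1], [0, 0, 0, 0.576, -0.304, -0.055, -1], [0, 0, 0, 0.576, -0.304, -0.055, -1]]])

```text
t: 14.55
ee_pos: [441.3, 307.9, 261.2]
ee_rot: [-0.002, -3.136, 0.005]
force: [0.8, -0.0, -3.4]
finger_gap: 28.4
grip_force: 60.1
```

>>> step_arm(targets=[[[0, 0, 0, 0, -0.25, 0, -1], [0, 0, 0, 0, -0.5, 0, -1], [0, 0, 0, 0, -0.75, 0, -1], [0, 0, 0, 0, -0.967, 0, -1]]])

```text
t: 14.95
ee_pos: [444.5, 163.2, 261.2]
ee_rot: [-0.002, -3.139, 0.002]
force: [0.7, -1.0, -3.1]
finger_gap: 28.3
grip_force: 60.5
```

>>> step_arm(targets=[[[0, 0, 0.01, -0.03, -0.25, 0, -1], [0, 0, 0.02, -0.06, -0.5, 0, -1], [0, 0, 0.028, -0.08, -0.75, 0, -1], [0, 0, 0.028, -0.1, -0.967, 0, -1]]])

```text
t: 15.35
ee_pos: [459.5, 18.0, 261.3]
ee_rot: [-0.142, -3.135, 0.0]
force: [1.0, 0.7, -3.0]
finger_gap: 28.0
grip_force: 60.5
```

>>> step_arm(targets=[[[0, 0, 0.01, -0.08, -0.22, 0, -1], [0, 0, 0.02, -0.16, -0.44, 0, -1], [0, 0, 0.028, -0.24, -0.66, 0, -1], [0, 0, 0.028, -0.308, -0.843, 0, -1]]])

```text
t: 15.75
ee_pos: [494.6, -112.1, 260.9]
ee_rot: [-0.28, -3.126, -0.001]
force: [0.0, 0.5, -2.8]
finger_gap: 28.4
grip_force: 60.5
```

>>> step_arm(targets=[[[0, 0, 0.01, -0.12, -0.18, 0.01, -1], [0, 0, 0.02, -0.24, -0.36, 0.03, -1], [0, 0, 0.022, -0.32, -0.497, 0.04, -1], [0, 0, 0.022, -0.32, -0.497, 0.04, -1], [0, 0, 0.022, -0.32, -0.497, 0.04, -1], [0, 0, 0.022, -0.32, -0.497, 0.04, -1]]])

```text
t: 16.35
ee_pos: [528.3, -191.3, 256.3]
ee_rot: [-0.385, -3.116, -0.002]
force: [-0.5, -0.1, -3.6]
finger_gap: 28.4
grip_force: 60.5
```

```bash
python3 - <<'E'
from h import *
c=snap('scene','scene6')
from workcell import ctrl
o=ctrl.get_obs(); print(o['ee_pos'],o['finger_gap'],o['force'])
plan([(529.4,-191.8,256,76)])
x,y,z=o['ee_pos']; zt=z-82.7
print('tip',zt,proj(c,[x,y,zt]),'chamfer',proj(c,[x,y,zt+16]),'under',proj(c,[x,y,zt+112]),'head top',proj(c,[x,y,zt+144]))
s=7;g=c['image'][112:196,195:305,::-1];g=cv2.resize(g,None,fx=s,fy=s,interpolation=cv2.INTER_CUBIC);g=(255*(g/255.)**.6).astype(np.uint8);print(g.shape);cv2.imwrite('pics/c9.png',g)
E
```

```text
[ 528.40791188 -191.23219372  256.88743236] 28.506282028500504 [-0.66757487 -0.6310432  -2.81841254]
[ 0.0002 -0.0004 -0.0004] [-0.0073 -0.0021  0.0059] rows 0.0
tip 174.18743235593075 [[244.53122666 173.48618007]] chamfer [[244.22964818 169.36927638]] under [[242.27022716 142.60195114]] head top [[241.55378548 132.80655675]]
(588, 770, 3)
```

View pics/c9.png

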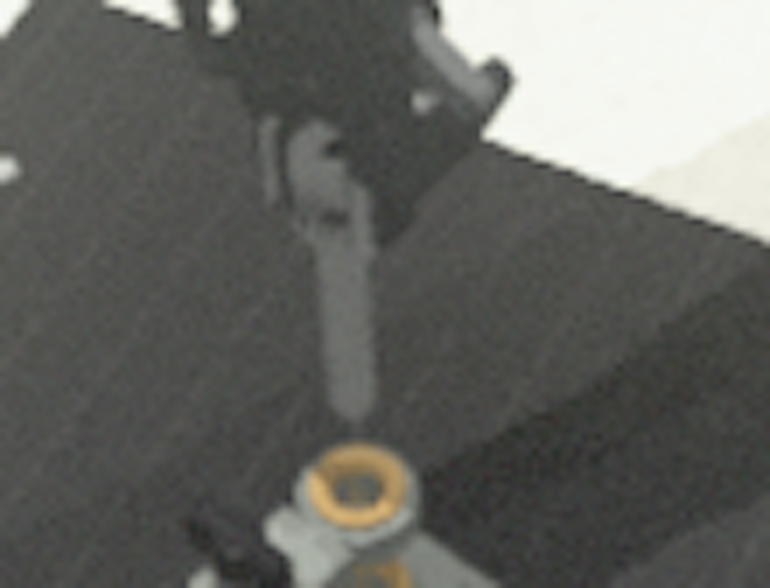

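The spindle hangs straight, its shank ending near crop (352,415), with the ring centred near (360,487). Predicted positions are (348,~409) and (355,488), so the two share nearly the same offset. A sub-pixel check of the axis against the ring:

```bash
python3 - <<'E'
from h import *
from workcell import ctrl
ims=[ctrl.capture('scene') for _ in range(6)]
c=ims[0]; im=np.mean([i['image'] for i in ims],0); o=ctrl.get_obs(); p0=o['ee_pos']; print(p0)
g=im.mean(2)
for r in range(153,169,3):
    a=g[r,234:256]; w=np.clip(a-np.percentile(a,30)-4,0,None); w[w<w.max()*.3]=0
    col=234+(w*np.arange(22)).sum()/w.sum()
    # predicted axis column at that row
    zs=np.linspace(180,280,400); P=proj(c,np.c_[np.full(400,p0[0]),np.full(400,p0[1]),zs]); i=np.argmin(abs(P[:,1]-r))
    print(r,round(col,2),'pred',round(P[i,0],2))
h=cv2.cvtColor(im.astype(np.uint8),cv2.COLOR_RGB2HSV).astype(int)
m=((h[...,1]>110)&(h[...,2]>70)&(h[...,0]<35)).astype(np.uint8)
n,l,st,ce=cv2.connectedComponentsWithStats(m); i=min(range(1,n),key=lambda i:np.hypot(*(ce[i]-[246,181]))+(st[i,4]<30)*99)
cn=max(cv2.findContours((l==i).astype(np.uint8),0,1)[0],key=len); print('ring',st[i],cv2.fitEllipse(cn))
print('pred for p0',proj(c,[p0[0],p0[1],145]),'dx',proj(c,[p0[0]+1,p0[1],145]),'dy',proj(c,[p0[0],p0[1]+1,145]))
for r in range(166,178): print(r,np.round(g[r,238:254]).astype(int))
E
```

```text
[ 528.68755187 -191.66821828  257.81042581]
153 243.83 pred 242.81
156 243.91 pred 243.03
159 243.98 pred 243.25
162 244.13 pred 243.47
165 244.6 pred 243.69
168 244.9 pred 243.91
ring [239 176  14  11 100] ((245.53550720214844, 181.13121032714844), (10.458373069763184, 13.235313415527344), 88.55581665039062)
pred for p0 [[244.85624589 180.78646758]] dx [[244.66862322 181.07566243]] dy [[245.21414247 180.92697347]]
166 [30 35 33 42 55 60 61 61 60 60 45 32 30 31 31 29]
167 [34 33 32 40 55 62 61 60 61 61 46 32 31 30 31 31]
168 [32 31 31 38 52 60 61 62 61 61 46 32 30 30 32 36]
169 [33 30 30 35 50 60 62 61 60 59 45 32 32 29 31 32]
170 [31 30 29 28 40 52 59 59 57 50 35 30 31 33 34 31]
171 [29 29 30 28 30 36 47 50 47 38 30 30 33 35 36 31]
172 [30 31 30 30 29 35 35 36 36 32 30 32 34 34 32 31]
173 [30 30 29 30 30 29 31 35 35 30 29 32 31 31 31 29]
174 [29 29 29 30 30 29 29 34 35 31 31 32 31 32 30 30]
175 [30 29 30 32 36 44 52 58 63 59 54 42 33 31 29 30]
176 [29 29 31 48 66 78 89 95 96 95 92 78 62 47 33 30]
177 [30 35 47 71 89 93 93 94 93 94 97 98 94 76 50 32]
```

The spindle and ring agree within about 0.5 mm, and the height matches too. Lowering slowly.

>>> step_arm(targets=[[[0, 0, 0, -0.002, 0, 0.06, -1], [0, 0, 0, -0.002, 0, 0.12, -1], [0, 0, 0, -0.002, 0, 0.18, -1], [0, 0, 0, -0.002, 0, 0.24, -1], [0, 0, 0, -0.002, 0, 0.28, -1], [0, 0, 0, -0.002, 0, 0.28, -1]]])

```text
t: 17.3
ee_pos: [528.1, -191.8, 213.6]
ee_rot: [-0.386, -3.115, -0.002]
force: [-1.0, 0.2, -2.3]
finger_gap: 28.4
grip_force: 60.6
```

>>> step_arm(targets=[[[0, 0, 0, 0, 0, 0.02, -1], [0, 0, 0, 0, 0, 0.04, -1], [0, 0, 0, 0, 0, 0.06, -1], [0, 0, 0, 0, 0, 0.08, -1], [0, 0, 0, 0, 0, 0.08, -1]]])

```text
t: 17.8
ee_pos: [528.7, -192.1, 202.9]
ee_rot: [-0.386, -3.117, -0.0]
force: [0.2, 0.1, -3.6]
finger_gap: 28.5
grip_force: 60.6
```

>>> step_arm(targets=[[[0, 0, 0, 0, 0, 0.04, -1], [0, 0, 0, 0, 0, 0.08, -1], [0, 0, 0, 0, 0, 0.12, -1], [0, 0, 0, 0, 0, 0.16, -1], [0, 0, 0, 0, 0, 0.2, -1], [0, 0, 0, 0, 0, 0.2, -1]]])

```text
t: 18.4
ee_pos: [528.3, -191.8, 171.9]
ee_rot: [-0.386, -3.116, -0.001]
force: [-0.3, 0.2, -3.6]
finger_gap: 28.3
grip_force: 60.6
```

>>> step_arm(targets=[[[0, 0, 0, 0, 0, 0.03, -1], [0, 0, 0, 0, 0, 0.06, -1], [0, 0, 0, 0, 0, 0.09, -1], [0, 0, 0, 0, 0, 0.12, -1], [0, 0, 0, 0, 0, 0.12, -1]]])

```text
t: 18.9
ee_pos: [528.4, -191.9, 154.3]
ee_rot: [-0.386, -3.116, -0.001]
force: [-0.1, -0.6, -2.8]
finger_gap: 28.6
grip_force: 60.6
```

>>> step_arm(targets=[[[0, 0, 0, 0, 0, 0.02, -1], [0, 0, 0, 0, 0, 0.04, -1], [0, 0, 0, 0, 0, 0.06, -1], [0, 0, 0, 0, 0, 0.08, -1], [0, 0, 0, 0, 0, 0.09, -1], [0, 0, 0, 0, 0, 0.09, -1]]])

```text
t: 19.5
ee_pos: [528.7, -192.1, 141.5]
ee_rot: [-0.386, -3.117, -0.0]
force: [1.8, 1.0, -3.0]
finger_gap: 28.4
grip_force: 60.6
```

```bash
python3 - <<'E'
from h import *
from workcell import ctrl
ims=[ctrl.capture('scene') for _ in range(5)]
c=ims[0]; im=np.mean([i['image'] for i in ims],0); o=ctrl.get_obs(); p=o['ee_pos']; print(p,o['force'],o['torque'],o['finger_gap'])
zt=p[2]-82.7; print('tip z',zt,'under head row',proj(c,[p[0],p[1],zt+112]),'tip px',proj(c,[p[0],p[1],zt]),'front underside',proj(c,[p[0]+14.5,p[1]-3.6,zt+112]))
g=im.mean(2)
for r in range(164,186): print(r,np.round(g[r,234:256]).astype(int))
E
```

```text
[ 529.07510978 -192.27402799  142.1436674 ] [ 0.1306414   0.22278235 -2.65259249] [-0.06450008  0.04206525 -0.04678097] 28.48151782600213
tip z 59.443667399088284 under head row [[244.07524113 174.22987213]] tip px [[246.04407711 200.58833677]] front underside [[239.9670799  177.96717361]]
164 [30 51 45 22 20 39 59 63 63 45 23 21 20 20 21 20 22 21 21 22 22 25]
165 [28 50 46 25 28 53 63 63 59 41 22 19 20 21 19 20 20 19 21 20 21 22]
166 [26 49 48 27 39 58 62 61 57 33 15 19 21 20 17 20 22 21 19 19 21 21]
167 [30 47 46 28 39 57 63 63 65 50 38 32 23 19 22 20 20 22 21 22 20 22]
168 [32 45 48 28 39 58 63 64 64 63 63 53 32 21 19 19 21 20 20 22 20 22]
169 [36 45 49 32 31 53 61 64 65 62 62 58 37 21 19 19 19 20 19 20 21 22]
170 [34 45 52 35 28 47 61 62 62 61 60 54 40 29 21 21 18 20 20 23 20 21]
171 [34 41 50 35 24 37 50 58 60 60 62 53 51 44 35 23 20 18 21 24 22 21]
172 [34 35 39 31 24 37 40 50 55 55 56 51 48 58 57 35 18 20 22 25 24 20]
173 [34 33 31 28 26 34 36 50 45 45 46 47 46 55 63 41 19 19 20 20 20 22]
174 [33 31 31 30 30 35 39 47 43 33 32 35 37 53 63 42 21 20 19 20 19 24]
175 [33 31 29 30 30 37 41 48 41 29 26 21 32 55 62 43 23 18 18 19 20 27]
176 [30 30 31 29 29 33 43 52 43 46 39 39 41 56 61 43 23 19 17 20 25 29]
177 [31 30 31 30 30 32 51 60 53 54 48 54 48 53 61 43 24 16 24 27 27 28]
178 [30 30 29 31 33 42 53 58 59 59 56 58 49 54 62 48 31 26 41 40 32 30]
179 [30 30 29 31 41 52 59 60 60 59 59 61 54 58 63 57 54 58 68 61 43 31]
180 [30 29 29 32 43 56 60 59 59 60 60 62 59 59 58 60 72 84 80 72 50 32]
181 [30 29 30 39 49 57 58 58 58 59 60 60 60 60 57 56 67 75 75 70 52 31]
182 [30 30 31 41 50 58 59 58 56 58 61 62 60 59 57 55 57 62 67 69 52 28]
183 [29 33 32 41 48 53 60 59 57 58 60 60 61 60 59 58 60 59 68 69 52 29]
184 [44 63 58 53 51 52 57 59 58 58 59 60 61 60 60 60 59 57 60 63 49 27]
185 [ 83 104 100  85  73  56  52  58  58  60  59  58  57  60  59  59  59  51
  49  49  42  28]
```

```bash
python3 - <<'E'
from h import *
from workcell import ctrl
ims=[ctrl.capture('scene') for _ in range(5)]
c=ims[0]; im=np.mean([i['image'] for i in ims],0).astype(float)
print('ring mouth c',proj(c,[529.3,-191.5,145]))
for r in range(172,192): print(r,np.round(im[r,234:258,0]-im[r,234:258,2]).astype(int))
E
```

```text
ring mouth c [[244.80156268 180.98719881]]
172 [ 1  1  2  2  1  0  1  1  1  1  1  1  1  2  1  2  0  1 -1 -2 -2  0  0  1]
173 [ 1  2  2  1  0  0  0  1  0  1  1  0  0  1  1  0 -2  0 -1 -1  0  0  0  0]
174 [ 2  1  1  1  1  2  0  1  1  1  0  0  0  1  2  0  0  0 -1  0  0  0  1  2]
175 [ 1  1  0  1  1  1  1  1  0  0  0  1  2  2  2  0  1  0  0 -1  0  0  0  1]
176 [ 0  1  1  1  1  0  1  1  2  1  1  0  0  1  2  1 -1 -1  0 -1  0  2  1  1]
177 [ 2  2  1  1  1  1  6  7  2  1  2  2  1  2  2  0 -1 -1  0  0  1  1  0  1]
178 [ 1  0  0  0  1  7 26 29 12  2  1  2  2  2  1  0  2 11  6  2  2  1  0  1]
179 [ 1  1  1  1  2 22 43 50 22  1  3  2  2  2  1  7 27 44 27  9  2  1  0  1]
180 [ 1  1  1  0  3 33 49 49 23  3  2  2  2  2  1 22 59 73 53 18  1  1  1  1]
181 [ 0  1  1  1  8 35 49 47 25  6  1  1  2  2  2 26 56 65 48 16  3  1  0  1]
182 [ 0  0  0  1  7 34 50 48 29  7  1  2  1  1  2 23 46 50 36 13  2  0  1  1]
183 [ 2  0  1  1  2 27 47 49 37 15  2  2  1  2  9 34 50 49 27  8  1  1  0  0]
184 [ 3  3  2  3  1 13 38 50 48 34 17 12 13 15 32 47 51 43 15  2  2  2  0  1]
185 [ 3  5  5  5  3  2 25 43 50 49 46 42 40 46 50 49 44 24  5  2  2  1  0  1]
186 [ 5  5  5  5  5  4  6 17 30 42 45 48 48 44 41 37 24  9  2  1  0  1  0  0]
187 [ 6  6  6  5  6  6  6  6  7 16 23 32 33 25 19  8  2  1  1  3  1  1  1  1]
188 [6 6 6 6 6 5 5 7 6 5 3 3 3 3 2 2 2 2 2 2 3 2 1 2]
189 [5 5 5 5 5 4 5 6 6 5 4 3 5 4 2 1 2 1 2 2 2 3 3 2]
190 [0 3 4 5 5 6 5 5 6 6 5 2 1 1 2 2 2 2 1 1 2 2 2 1]
191 [-1  0  4  5  6  6  5  5  6  6  6  3  2  2  2  1  6 14  6  2  2  2  2  3]
```

The grey shank sits in the middle of the orange ring, at columns 242.6 to 248.6 with the ring at 239 to 252.5. The head's edge is where it was predicted, so the height reference holds. Final lowering: 11.5 mm, to a tip height of about 48 mm.

>>> step_arm(targets=[[[0, 0, 0, 0, 0, 0.015, -1], [0, 0, 0, 0, 0, 0.03, -1], [0, 0, 0, 0, 0, 0.045, -1], [0, 0, 0, 0, 0, 0.06, -1], [0, 0, 0, 0, 0, 0.07, -1], [0, 0, 0, 0, 0, 0.077, -1], [0, 0, 0, 0, 0, 0.077, -1], [0, 0, 0, 0, 0, 0.077, -1]]])

```text
t: 20.8
ee_pos: [529.0, -192.2, 130.4]
ee_rot: [0.386, 3.118, -0.0]
force: [0.4, 0.8, -2.9]
finger_gap: 28.5
grip_force: 60.6
```

>>> step_arm(targets=[[[0, 0, 0, 0, 0, 0, -1], [0, 0, 0, 0, 0, 0, -1], [0, 0, 0, 0, 0, 0, -1], [0, 0, 0, 0, 0, 0, -1], [0, 0, 0, 0, 0, 0, -1]]])

```text
t: 21.3
ee_pos: [529.0, -192.2, 130.4]
ee_rot: [0.386, 3.118, -0.0]
force: [0.3, -0.1, -3.2]
finger_gap: 28.4
grip_force: 60.6
```

```bash
python3 - <<'E'
from h import *
from workcell import ctrl
ims=[ctrl.capture('scene') for _ in range(5)]
c=ims[0]; im=np.mean([i['image'] for i in ims],0); o=ctrl.get_obs(); p=o['ee_pos']; print(p,p[2]-82.7,o['force'],o['torque'],o['finger_gap'],o['ee_rot'],o['joint_velocities'])
zt=p[2]-82.7; print('underside',proj(c,[p[0],p[1],zt+112]))
for r in range(174,189): print(r,np.round(im[r,234:258,0]-im[r,234:258,2]).astype(int))
# tip seen between lower arm (64) and workpiece (40)?
print('tip px',proj(c,[[p[0],p[1],zt],[529.3,-191.3,40],[529.3,-191.3,64]]))
for r in range(196,212): print(r,np.round(im[r,236:262].mean(1)).astype(int))
E
```

```text
[ 528.90398471 -192.20606551  130.34066388] 47.64066388023146 [ 0.09641068 -0.00666436 -3.78214544] [-0.00513969  0.01149064  0.03846615] 28.444238437639086 [-3.86184905e-01 -3.11768667e+00 -2.19700297e-05] [-9.17122265e-04  6.97730823e-04  1.56453030e-03  8.97457970e-04
 -1.20031023e-03 -5.21370847e-05]
underside [[244.35381975 177.15767683]]
174 [ 2  1  2  0  0 -1  2  1  2  2  2  2  1  1  0  0  1  0  0  1 -1 -1 -1  0]
175 [ 0  2  2  1  1  0  0  1  0  2  2  0  1  2  2  1 -1 -1  0 -2 -1  0  0  0]
176 [ 1 -1  1  1  1  1  1  2  1  0  2  2  1  1  2 -1 -2  1 -1 -1  0  0 -1  0]
177 [ 0  1  0  2  1  0  0  0  0  0  1  2  0  2  1  2  0  0  0 -1 -1 -1  2  0]
178 [ 0  0  1  1  0  3  2  1  0  0  0  2  1  1  1  1  0 -1 -1 -1  0  1  0  1]
179 [ 2  2  0  1  1 17 16  5  1  1  2  0  1  2  2  0  1 -1  0  0  0  1  1  1]
180 [ 1  1  0  1  3 33 40 19  4  1  1  1  1  2  1  0  0 -1  6  3  1  2  1  1]
181 [ 1  1  1  2  9 35 50 38 14  2  1  1  1  2  2  2  3  7 17  9  2  1  1  1]
182 [ 1  0  0  2  7 35 50 48 28  7  1  1  1  1  2  7 19 31 27 11  2  0  0  1]
183 [ 2  1  1  2  1 28 47 49 38 14  3  1  1  2  8 26
[... 1510 characters left out ...]

  96 107 113 124 130 130 128 124]
206 [ 49  48  49  49  61  69  67  76  90  71  53  56  58  64  67  71  75  83
 100 102  89 100 114 124 123 100]
207 [ 50  49  52  55  63  68  76  88  71  51  62  73  76  77  77  76  81  99
 102  88  75  58  64  97  97  79]
208 [ 49  48  61  69  69  75  85  69  51  51  65  74  75  76  75  75  96 102
  88  75  70  58  42  61  93  89]
209 [ 54  56  63  68  65  79  67  49  51  60  72  75  76  75  75  75  88  82
  70  68  71  75  92 126 149 136]
210 [ 61  69  69  66  57  53  50  50  60  72  76  75  76  75 103 105  77  64
  64  69  72  92 149 186 191 185]
211 [ 62  68  63  59  53  50  55  63  71  75  76 103 117 115 154 158 100  61
  70  73  73 103 154 187 202 203]
```

The arm is at rest, side forces are near zero, and the head's edge in the picture matches the predicted height (tip about 7.6 mm above the hole). Handing in.

```bash
python3 -c "
from workcell import ctrl
print(ctrl.hand_in())"
```

```text
the job is handed in; nothing more can be done
None
```

The lock knob is turned its full quarter turn and the round-headed spindle is held straight in both bushings, its tip about 7–8 mm above the hole by reading and picture; the job is handed in, but no verdict came back.

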